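Chuck a felt polishing bob in the bench motor

ROBOT

A 7-joint arm with a two-finger parallel gripper is mounted at the origin on the work surface. World frame = base frame: x ahead of the robot, y to its left, z up, the work surface at z = 0. Lengths are in m, angles in rad, forces in N, time in s.
With the tool pointing down it reaches from about 0.425 to 0.925 m from the base axis. Payload 6.8 kg.
Tool frame: the origin (TCP) lies midway between the tips of the shut fingers; the grasp point (between the pads) lies 19 mm behind it (r.grip_depth is the distance from the TCP to the grasp point, in m); z points along the fingers, y is the line along which they close (so a half turn about z gives the same grasp; the last joint's range is limited). The gripper opens to 85 mm and grips with 20 to 120 N. Pads are 22 mm wide; open, the fingers measure 114 mm over their backs; the gripper's body (76 mm by 85 mm) begins 54 mm behind the grasp point. The pads swing forward as they close: fully open they stand 13 mm farther back than shut.
Start: joints at [1.202, 0.477, 0.022, 1.555, -0.011, 1.109, -0.083], TCP at [0.174, -0.652, 0.231] pointing down, gripper open.
Joint ranges: [-2.96, 2.96], [-0.34, 2.1], [-1.41, 1.46], [0.24, 2.44], [-1.37, 4.51], [0.17, 1.92], [-2.96, 2.96]. Speed limits (rad/s): [2.39, 2.39, 3.14, 3.14, 3.14, 3.14, 3.14].

INTERFACE

Orientations are given as a rotation vector (axis times angle).
In Python, from bench import telemetry, grab_frame, calibration, order, silhouettes, r gives the robot as it stands.
- The arm moves only by the tool apply_moves, never from a script. Its argument "moves" is a list of rows, each a list of 7 numbers: the turn, a rotation vector about the tool's x, y, z scaled (see below), then the shift along the tool's x, y, z scaled (see below), then the opening, from -1 (shut) to 1 (fully open). A call has exactly 8 rows; each row shifts and turns the commanded pose from where the row before left it, along the tool's axes as they then stand; what a row does not reach is not made up. The controller multiplies each number of a shift by 1000 mm and each number of a turn by 6 degrees. A row lasts 1/12 s, in which the tool goes at most 41.7 mm and 7.16 degrees, less where a joint would pass 70% of its speed; a pose out of reach is approached as far as the arm can. A call with a number of a shift or a turn outside -1 to 1 is refused whole. A call with a gripper value outside its range is refused whole. The fingers move at their own pace and stop on an object; "grip_force" is the grip in N (left out, the last holds). Time passes only in rows, so rows that do not move let the fingers close, or fill a call up. It gives the time, the measured TCP pose, the force, the opening and the grip force at its end, in the units of the state.
- telemetry.get_obs(): the state, without advancing time (a new reading comes with each control period).
- grab_frame(name): name is "side" or "top"; returns the picture (480x640x3 uint8, blue, green, red); there is no depth.
- calibration(name): a dict with "fx", "fy", "cx", "cy" (pixels), "k1" (the pictures are not rectified: a ray, as slopes to the right and down, at radius r is drawn at 1 + k1 r^2 times it, then the intrinsics apply), "world_from_camera" (4x4, takes a point from camera to world coordinates). Camera axes: x right, y down, z forward; pixel columns grow to the right and rows downward; lengths in m; the calibration is good to about 2 mm. A picture is of the moment at which its call begins. calibration takes no time and is no camera call.
- order.hand_in(): hands the job in; it is judged then, once.
Trained networks look in the newest picture that a camera, given by its name, has taken for a name from the list of things; names that differ only in an ending like _2 or _b are one class to them, and where a whole thing is asked for, a point or a joint stands for the part that bears it (a point fixed in the world has none). Each returns a list of dicts, best first, with "p" (0 to 1); they miss things now and then, are a little off and sometimes report something else, mostly with a low value. They report only what shows in the picture. A call takes as long as a camera call. They do not tell look-alikes from the thing itself.
- silhouettes(thing, camera): "mask" (480x640 bool, what is visible of it) and "extent" ([centre column, centre row, width, height] in pixels, round what is visible of it).
The state is a dict: "clock": time; "joints": joint angles; "qvel": joint speeds; "tau": joint torques, N m; "tcp_pos": TCP position; "orientation": TCP orientation; "contact_force": force on the tool from outside, world axes, zero at the start; "moment": the same for the moment, N m; "grip_width": finger opening in m; "gripper_force": force on a finger pad.
Only numpy, scipy, OpenCV 4.12 (cv2) and the standard library are available. Lean on these libraries where they do the work, as an engineer would, in place of code of your own. Each camera call takes 0.05 s, during which the arm holds its last target. There are 200 camera calls.

TASK

Take the straight cylindrical felt bob out of the wooden stand and put its steel shank down into the open chuck of the upright motor until it is fully home. Let go of it, then swing the bar on the chuck's sleeve clockwise (seen from above) as far as it goes, so that all three jaws clamp the shank and the bob stands upright. Leave the other two bits, the jar and the brush where they are.

Things in the scene. Friction and masses are not known exactly. Their poses are not given: they have to be found in the camera images.
- bob: the bit to chuck: loose polishing bob, 135 mm long, about 0.18 kg, upright in any of the stand's holes, foot 10 mm above the table. Origin: centre of the foot, z up the bit. Steel shank 16 mm diameter, z 0 to 80 (foot chamfered to 10 mm over 5 mm), flange 30 mm diameter to z 85, then the firm felt head to grasp, a straight flat-topped cylinder 40 mm diameter, z 85 to 135
- wheel: bystander: a loose bit standing in the stand, with the same plain steel shank (16 mm diameter, 80 mm long, chamfered foot) and flange (30 mm diameter, 5 mm thick) as the bob, but with a flat felt disc 56 mm diameter and 16 mm thick (z 85 to 101 mm) and a steel stub 18 mm diameter and 12 mm high on top. Origin at the centre of the shank's foot
- cone: bystander: a loose bit standing in the stand, with the same plain steel shank (16 mm diameter, 80 mm long, chamfered foot) and flange (30 mm diameter, 5 mm thick) as the bob, but with a pointed felt cone 40 mm diameter at its base and 50 mm high (z 85 to 135 mm). Origin at the centre of the shank's foot
- stand: fixed wooden block 225 mm (its x) by 75 mm (its y) by 60 mm high with a row of three holes 19 mm in diameter and 50 mm deep along its x axis, at x = -72, 0 and 72 mm. Origin at the centre of its underside
- chuck: fixed upright motor with a chuck on top; its axis is vertical, through the origin (centre of the underside). Dark wood plinth 150 mm square, 20 high; round cream finned motor 130 mm diameter to height 74 (grey terminal box on one side, to 103 mm from the axis); steel sleeve 72 mm diameter, heights 76 to 104; inside it a dark nose ring to 106 and three bright jaws, heights 90 to 112
- chuck_seat (a point): point on the chuck's axis on the flat floor of its guide bore, 45 mm above the table: the foot of a shank that is fully home rests here, its flange 13 mm above the jaws. The bore is below the jaws, 18 mm in diameter, from 45 to 86 mm height, its mouth chamfered to 26 mm
- sleeve (a joint): angle of the chuck's sleeve, rad: 0 fully open, growing clockwise seen from above, 1.4 the hard stop, closed; starts at 0 to 0.5. The jaws leave a circle of 26 mm diameter at 0, less 8 mm per rad; they meet the 16 mm shank at about 1.25 and pinch it tight from 1.3 to 1.4. Stiff (0.4 N m, about 4 N at the bar grip); stays where it is left
- bar_grip (a point): point on the centre line of the sleeve's bar, 100 mm from the chuck's axis, 90 mm above the table. The bar is a level round steel rod, 14 mm diameter, fixed in the sleeve and pointing straight out from its axis, ending 129 mm from the axis; free space below it beyond the motor. Push or pinch it here from above, on a circle about the axis
- jaw0: one of the three chuck jaws, an aluminium block 10 mm wide, 14 mm deep, 22 mm high that slides towards the chuck's axis as the sleeve is turned; it lies on the side of the bar's open position. Origin at the foot of the jaws on the chuck's axis when open
- jaw1: the second jaw, alike, 120 degrees on from the first
- jaw2: the third jaw, alike, 240 degrees on from the first
- jar: bystander: a loose closed amber glass jar with a steel lid, 52 mm diameter and 70 mm high. Origin at the centre of its underside
- brush: bystander: a loose flat brush with a wooden handle, 190 mm long, lying on the table along its x axis
There are look-alikes about, which are no part of the job. Leave any green or yellow look-alike of the bob alone.

How it is judged:
By the outcome, as a careful person would: the job done as asked, in the order asked, and still so for the second after the job is handed in, with the robot touching nothing.
It also fails if it takes over 61 s, if anything falls off the work surface, if the arm or the gripper's body presses on something with over 40 N, if the wrist force passes 120 N, or if a joint passes its speed limit or range.

## Working session

There is one attempt and no reset: what is moved stays moved. The work goes in short steps, Python scripts to look and compute and a tool call to move; the robot and the scene stay as the last step left them, time stands still between calls to the robot, and variables do not carry over. Pictures are saved under pics/ and viewed, at most 10 in all, crops included, and the job is handed in when it is done.

Besides the shell and the picture viewer there is one more tool, called after "Request:" by a JSON object that holds its "api" and its "payload". apply_moves: Moves the arm, as the interface text tells. Its arguments: {"type":"object","properties":{"moves":{"type":"array"},"grip_force":{"type":"number"}},"required":["moves"]}

```bash
ls; mkdir -p pics; cat > a.py <<'E'
from bench import telemetry, grab_frame, calibration, order, silhouettes, r
import numpy as np, cv2
E
python3 - <<'E'
from a import *
for n in("side","top"):
    f=grab_frame(n); cv2.imwrite(f"pics/{n}0.png",f)
    c=calibration(n); print(n,{k:(np.round(v,3).tolist()) for k,v in c.items()})
    for t in("bob","stand","chuck","sleeve","cone","wheel","bar_grip","jaw0"):
        print(t,[(round(d["p"],2),np.round(d["extent"]).tolist()) for d in silhouettes(t,n)][:4])
print(telemetry.get_obs())
E
```

```text
pics
side {'fx': 610.292, 'fy': 610.292, 'cx': 321.684, 'cy': 238.723, 'k1': -0.115, 'world_from_camera': [[0.996, -0.058, 0.065, 0.479], [-0.087, -0.73, 0.678, -0.947], [0.008, -0.681, -0.732, 1.083], [0.0, 0.0, 0.0, 1.0]]}
bob [(0.59, [348.0, 358.0, 20.0, 53.0]), (0.57, [388.0, 278.0, 20.0, 50.0])]
stand [(0.75, [309.0, 213.0, 94.0, 69.0]), (0.65, [313.0, 324.0, 112.0, 71.0])]
chuck [(0.56, [310.0, 212.0, 95.0, 71.0])]
sleeve [(0.56, [296.0, 196.0, 74.0, 28.0])]
cone [(0.86, [311.0, 303.0, 15.0, 30.0]), (0.68, [297.0, 195.0, 70.0, 26.0])]
wheel [(0.64, [278.0, 311.0, 32.0, 28.0]), (0.35, [309.0, 216.0, 93.0, 68.0])]
bar_grip [(0.62, [316.0, 137.0, 16.0, 34.0]), (0.6, [293.0, 196.0, 72.0, 27.0])]
jaw0 [(0.45, [317.0, 185.0, 5.0, 10.0]), (0.23, [295.0, 196.0, 68.0, 25.0])]
top {'fx': 482.131, 'fy': 482.131, 'cx': 315.601, 'cy': 237.335, 'k1': -0.114, 'world_from_camera': [[0.016, -0.995, 0.102, 0.447], [-1.0, -0.018, -0.021, 0.003], [0.023, -0.101, -0.995, 1.161], [0.0, 0.0, 0.0, 1.0]]}
bob [(0.77, [450.0, 223.0, 28.0, 22.0]), (0.64, [395.0, 219.0, 23.0, 18.0]), (0.56, [371.0, 176.0,
[... 452 characters left out ...]
 array([ 1.20192079,  0.47696884,  0.02237795,  1.55540041, -0.01152612,
        1.10932725, -0.08307065]), 'qvel': array([ 1.35752671e-06, -1.74065801e-04,  3.74654002e-04,  9.90370200e-04,
        2.54578489e-04,  5.00732201e-04,  1.92130646e-04]), 'tau': array([ 6.27551453e-04, -5.96303666e+01,  1.60691209e+00, -2.81541628e+01,
        1.25555304e-02,  1.65652851e-03,  1.38592122e-05]), 'tcp_pos': array([ 0.17406379, -0.65217891,  0.23132821]), 'orientation': array([3.11490838e+00, 4.08488986e-01, 8.14996116e-05]), 'contact_force': array([-1.01470267,  0.15998591,  0.7411935 ]), 'moment': array([0.08114026, 0.03918112, 0.00457312]), 'gripper_force': 0.0, 'grip_width': 0.08537466523857846}
```

View pics/side0.png

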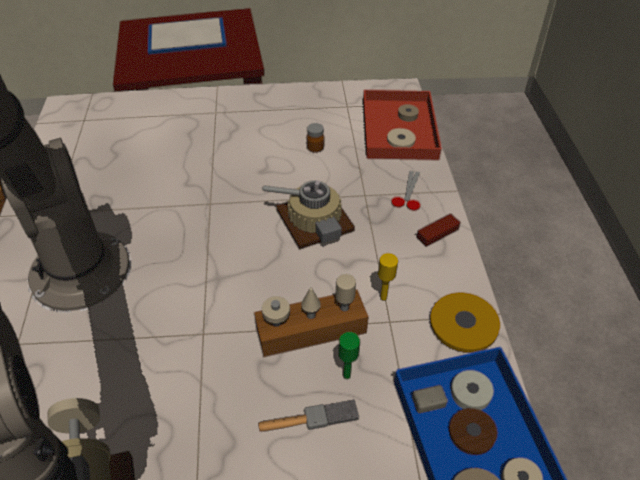

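View pics/top0.png

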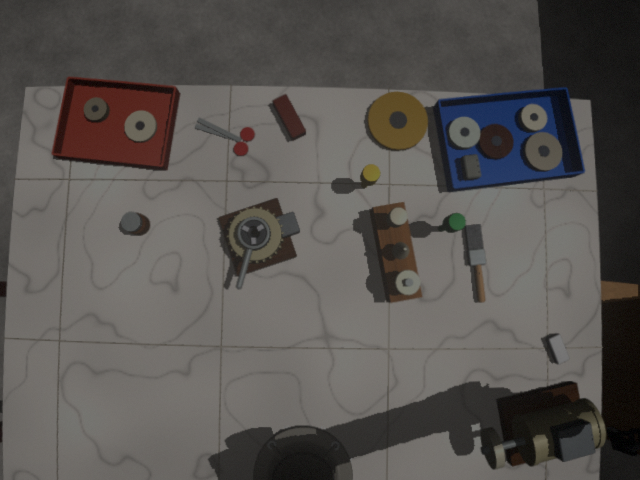

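The real bob is the off-white cylinder in the stand's far hole: side (345,288), top (398,215). The green and yellow ones are decoys. The chuck axis is at top (254,233), and the bar points to (240,288). Next I'll zoom in.

```bash
cat >> a.py <<'E'
def proj(n,P):
    c=calibration(n);T=np.linalg.inv(c["world_from_camera"]);P=np.atleast_2d(P)@T[:3,:3].T+T[:3,3]
    s=P[:,:2]/P[:,2:];s=s*(1+c["k1"]*(s**2).sum(1,keepdims=True))
    return s*[c["fx"],c["fy"]]+[c["cx"],c["cy"]]
def unproj(n,uv,z):
    c=calibration(n);T=c["world_from_camera"];d=(np.array(uv,float)-[c["cx"],c["cy"]])/[c["fx"],c["fy"]];s=d.copy()
    for _ in range(20): s=d/(1+c["k1"]*(s@s))
    v=T[:3,:3]@[s[0],s[1],1];o=T[:3,3]
    return o+v*(z-o[2])/v[2]
def circ(x,y,z,rad,m=48):
    t=np.linspace(0,2*np.pi,m);return np.c_[x+rad*np.cos(t),y+rad*np.sin(t),0*t+z]
def crops(items,fn,rings,s=7,w=52,h=40):
    out=[]
    for n,u,v in items:
        f=cv2.imread(f"pics/{n}0.png") if fn.endswith("0z.png") else grab_frame(n)
        g=cv2.resize(f[v-h:v+h,u-w:u+w],None,fx=s,fy=s,interpolation=cv2.INTER_CUBIC)
        for P,col in rings:
            q=((proj(n,P)-[u-w,v-h]+.5)*s)
            cv2.polylines(g,[q.round().astype(int)],False,col,1)
        out.append(g)
    rows=[np.hstack(out[i:i+2]) for i in range(0,len(out),2)]
    cv2.imwrite(fn,np.vstack(rows))
E
python3 - <<'E'
from a import *
print("bob top",unproj("top",[398.5,215.5],.145),"side",unproj("side",[345.5,281],.145))
print("chuck top",unproj("top",[254.5,233.5],.105),"side",unproj("side",[313.5,188],.106))
print("bar end",unproj("top",[240,288],.09),unproj("side",[265,188],.09))
print("stand centre top",unproj("top",[398,248],.13), "wheel",unproj("top",[408,282],.125))
c=unproj("top",[254.5,233.5],.105);b=unproj("top",[398.5,215.5],.145)
crops([("top",398,225),("side",340,295),("top",255,250),("side",300,200)],"pics/c0z.png",
 [(circ(*b[:2],.145,.02),(0,0,255)),(circ(*b[:2],.095,.02),(0,255,0)),(circ(*c[:2],.104,.036),(0,0,255)),(circ(*c[:2],.074,.065),(0,255,0))],s=7,w=56,h=42)
E
```

```text
bob top [ 0.6007257  -0.19571909  0.145     ] side [ 0.59963431 -0.19567926  0.145     ]
chuck top [0.56044674 0.11529036 0.105     ] side [0.5610964 0.1230032 0.106    ]
bar end [0.44026726 0.14566013 0.09      ] [0.44590081 0.149813   0.09      ]
stand centre top [ 0.53200091 -0.19742615  0.13      ] wheel [ 0.45904241 -0.22033042  0.125     ]
```

View pics/c0z.png

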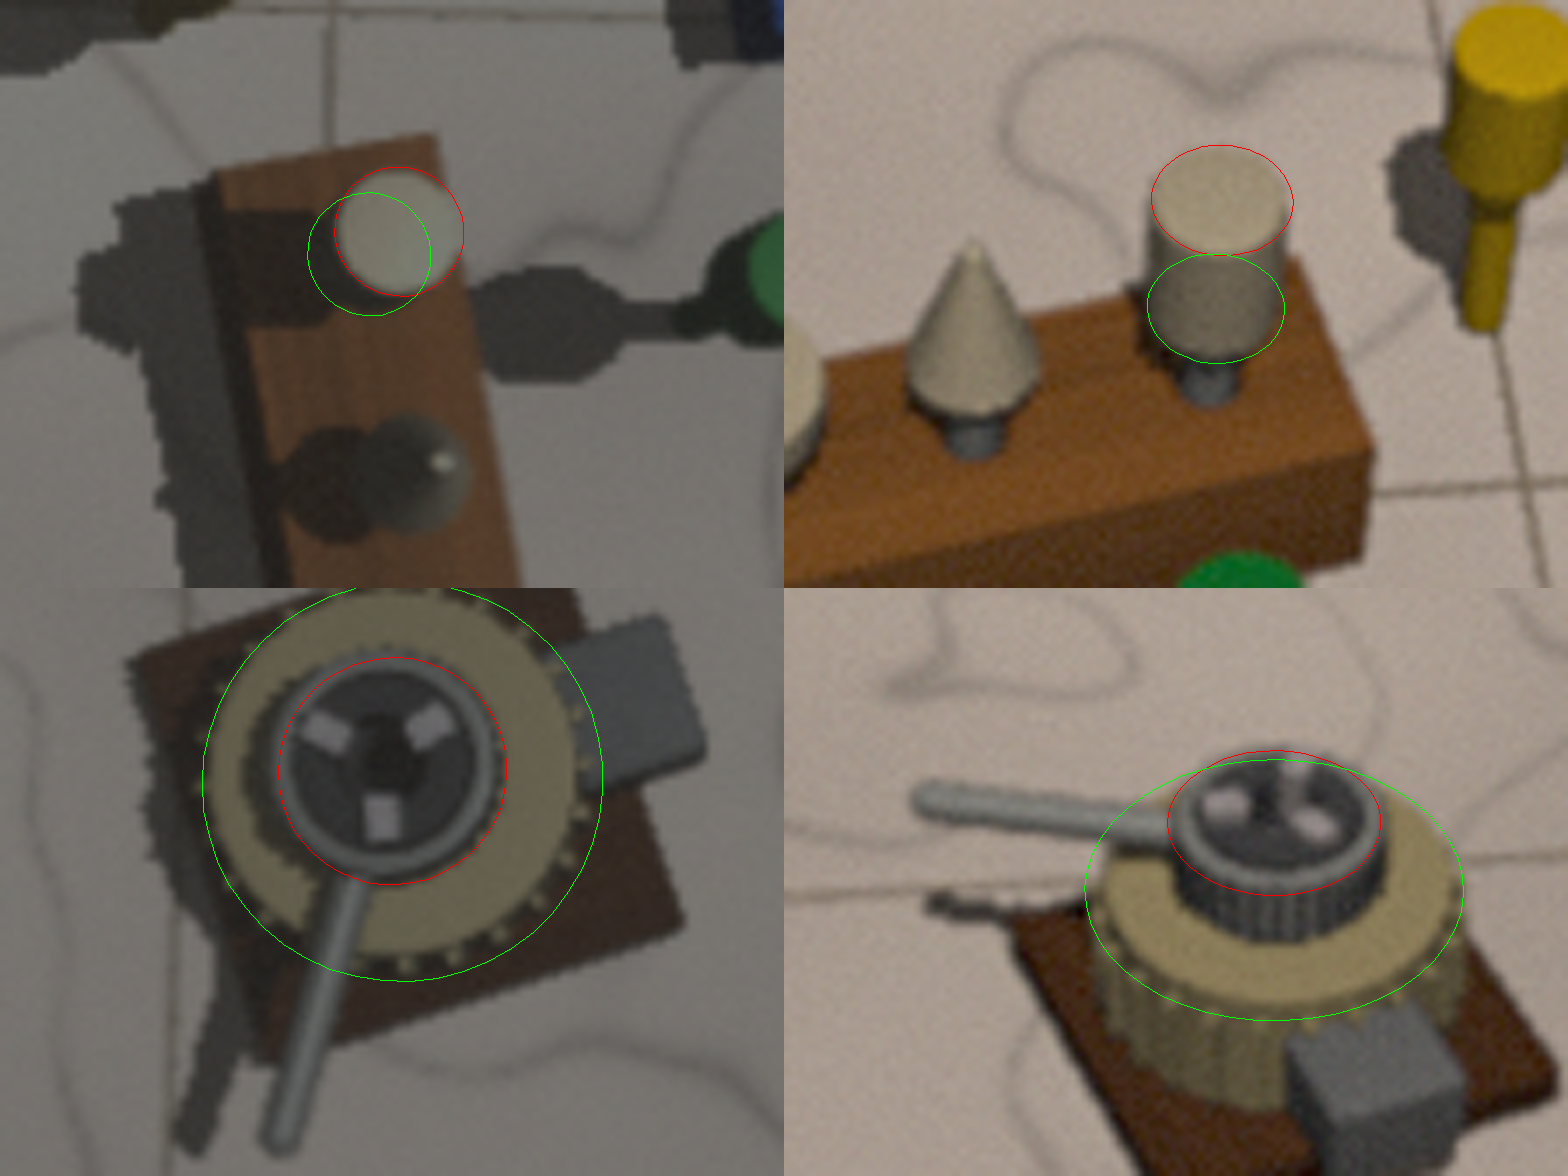

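The crops show the bob's outline matching the rings: centre (0.600,-0.196), both cameras agreeing. The sleeve sits about 1.3 px left and 1 px up of my ring in the top view, so the chuck is at about (0.5615,0.1175). The bar is about 0.27 rad clockwise of jaw0, so the jaws are open to about 24 mm.

```bash
cat >> a.py <<'E'
from scipy.spatial.transform import Rotation as R
BOB=np.array([.600,-.196]);CH=np.array([.5615,.1175])
def go(xyz,yaw=None):
    o=telemetry.get_obs();M=R.from_rotvec(o["orientation"])
    y0=np.degrees(np.arctan2(*M.as_matrix()[1::-1,0]))
    if yaw is None: yaw=y0
    a=np.radians(yaw);t=R.from_matrix(np.array([[np.cos(a),np.sin(a),0],[np.sin(a),-np.cos(a),0],[0,0,-1]]))
    turn=(M.inv()*t).as_rotvec(degrees=True)
    print("t",round(o["clock"],2),"tcp",o["tcp_pos"].round(4),"yaw",round(y0,2),"F",o["contact_force"].round(1),"w",round(o["grip_width"],4),"gf",o["gripper_force"])
    print("turn/6",(turn/6).round(3),"shift in target frame",(t.inv().apply(np.array(xyz)-o["tcp_pos"])).round(4),"j",o["joints"].round(2))
E
python3 -c "
from a import *
go([.6,-.196,.231],9.7)"
```

```text
t 0.9 tcp [ 0.1741 -0.6522  0.2313] yaw 14.94 F [-1.   0.2  0.7] w 0.0854 gf 0.0
turn/6 [ 0.    -0.     0.874] shift in target frame [ 4.967e-01 -3.779e-01  3.000e-04] j [ 1.2   0.48  0.02  1.56 -0.01  1.11 -0.08]
```

Request:
{"api": "apply_moves", "payload": {"moves": [[0, 0, 0.874, 0, 0, 0, 1], [0, 0, 0, 0.0207, -0.0157, 0, 1], [0, 0, 0, 0.0207, -0.0157, 0, 1], [0, 0, 0, 0.0207, -0.0157, 0, 1], [0, 0, 0, 0.0207, -0.0157, 0, 1], [0, 0, 0, 0.0207, -0.0157, 0, 1], [0, 0, 0, 0.0207, -0.0157, 0, 1], [0, 0, 0, 0.0207, -0.0157, 0, 1]]}}

```text
clock: 1.57
tcp_pos: [0.2991, -0.5185, 0.2315]
orientation: [3.13, 0.266, 0.0]
contact_force: [1.0, -0.3, 0.3]
grip_width: 0.0851
gripper_force: 0.0
```

Request:
{"api": "apply_moves", "payload": {"moves": [[0, 0, 0, 0.0207, -0.0157, 0, 1], [0, 0, 0, 0.0207, -0.0157, 0, 1], [0, 0, 0, 0.0207, -0.0157, 0, 1], [0, 0, 0, 0.0207, -0.0157, 0, 1], [0, 0, 0, 0.0207, -0.0157, 0, 1], [0, 0, 0, 0.0207, -0.0157, 0, 1], [0, 0, 0, 0.0207, -0.0157, 0, 1], [0, 0, 0, 0.0207, -0.0157, 0, 1]]}}

```text
clock: 2.23
tcp_pos: [0.4412, -0.3668, 0.2315]
orientation: [3.13, 0.265, 0.0]
contact_force: [0.9, 0.0, -0.9]
grip_width: 0.0859
gripper_force: 0.0
```

Request:
{"api": "apply_moves", "payload": {"moves": [[0, 0, 0, 0.0207, -0.0157, 0, 1], [0, 0, 0, 0.0207, -0.0157, 0, 1], [0, 0, 0, 0.0207, -0.0157, 0, 1], [0, 0, 0, 0.0207, -0.0157, 0, 1], [0, 0, 0, 0.0207, -0.0157, 0, 1], [0, 0, 0, 0.0207, -0.0157, 0, 1], [0, 0, 0, 0.0207, -0.0157, 0, 1], [0, 0, 0, 0, 0, 0, 1]]}}

```text
clock: 2.9
tcp_pos: [0.5687, -0.2288, 0.2315]
orientation: [-3.126, -0.278, -0.005]
contact_force: [-0.4, 1.1, -0.8]
grip_width: 0.0852
gripper_force: 0.0
```

```bash
python3 -c "
from a import *
go([.6,-.196,.101],9.7)"
```

```text
t 2.9 tcp [ 0.5687 -0.2288  0.2315] yaw 10.15 F [-0.4  1.1 -0.8] w 0.0852 gf 0.0
turn/6 [-0.024 -0.031  0.075] shift in target frame [ 0.0363 -0.0271  0.1305] j [ 0.42  0.38 -0.17  1.7   0.07  1.06 -1.17]
```

Request:
{"api": "apply_moves", "payload": {"moves": [[0, 0, 0, 0.019, -0.0145, 0, 1], [0, 0, 0, 0.019, -0.0145, 0, 1], [0, 0, 0, 0, 0, 0.02, 1], [0, 0, 0, 0, 0, 0.01, 1], [0, 0, 0, 0, 0, 0, 1], [0, 0, 0, 0, 0, 0, 1], [0, 0, 0, 0, 0, 0, 1], [0, 0, 0, 0, 0, 0, 1]]}}

```text
clock: 3.57
tcp_pos: [0.5973, -0.2011, 0.2022]
orientation: [3.13, 0.263, 0.002]
contact_force: [-1.0, 0.6, 0.4]
grip_width: 0.0854
gripper_force: 0.0
```

```bash
python3 -c "
from a import *
go([.6,-.196,.101],9.7)"
```

```text
t 3.57 tcp [ 0.5973 -0.2011  0.2022] yaw 9.61 F [-1.   0.6  0.4] w 0.0854 gf 0.0
turn/6 [ 0.008 -0.009 -0.015] shift in target frame [ 0.0035 -0.0046  0.1012] j [ 0.36  0.44 -0.18  1.69  0.09  1.02 -1.25]
```

Request:
{"api": "apply_moves", "payload": {"moves": [[0, 0, 0, 0.0035, -0.0046, 0, 1], [0, 0, 0, 0, 0, 0, 1], [0, 0, 0, 0, 0, 0.02, 1], [0, 0, 0, 0, 0, 0.02, 1], [0, 0, 0, 0, 0, 0.02, 1], [0, 0, 0, 0, 0, 0.02, 1], [0, 0, 0, 0, 0, 0.015, 1], [0, 0, 0, 0, 0, 0.006, 1]]}}

```text
clock: 4.23
tcp_pos: [0.5989, -0.1943, 0.0982]
orientation: [-3.129, -0.266, 0.005]
contact_force: [-0.1, 0.3, 0.5]
grip_width: 0.0856
gripper_force: 0.0
```

Request:
{"api": "apply_moves", "payload": {"moves": [[0, 0, 0, 0, 0, 0, 1], [0, 0, 0, 0, 0, 0, 1], [0, 0, 0, 0, 0, 0, -1], [0, 0, 0, 0, 0, 0, -1], [0, 0, 0, 0, 0, 0, -1], [0, 0, 0, 0, 0, 0, -1], [0, 0, 0, 0, 0, 0, -1], [0, 0, 0, 0, 0, 0, -1]], "grip_force": 40}}

```text
clock: 4.9
tcp_pos: [0.6006, -0.1951, 0.1012]
orientation: [3.13, 0.265, 0.002]
contact_force: [-0.4, 0.4, 5.8]
grip_width: 0.0392
gripper_force: 39.8
```

Request:
{"api": "apply_moves", "payload": {"moves": [[0, 0, 0, 0, 0, 0, -1], [0, 0, 0, 0, 0, 0, -1], [0, 0, 0, 0, 0, 0, -1], [0, 0, 0, 0, 0, 0, -1], [0, 0, 0, 0, 0, 0, -1], [0, 0, 0, 0, 0, 0, -1], [0, 0, 0, 0, 0, 0, -1], [0, 0, 0, 0, 0, 0, -1]]}}

```text
clock: 5.57
tcp_pos: [0.6006, -0.1951, 0.1012]
orientation: [3.13, 0.265, 0.002]
contact_force: [0.0, -0.3, 6.1]
grip_width: 0.0388
gripper_force: 39.8
```

```bash
python3 -c "
from a import *
go([.6,-.196,.101],9.7)"
```

```text
t 5.57 tcp [ 0.6006 -0.1951  0.1012] yaw 9.69 F [ 0.  -0.3  6.1] w 0.0388 gf 39.79461371898651
turn/6 [ 0.006 -0.013 -0.001] shift in target frame [-0.0008  0.0008  0.0002] j [ 0.34  0.55 -0.17  1.76  0.12  0.83 -1.29]
```

Request:
{"api": "apply_moves", "payload": {"moves": [[0, 0, 0, 0, 0, -0.01, -1], [0, 0, 0, 0, 0, -0.015, -1], [0, 0, 0, 0, 0, -0.02, -1], [0, 0, 0, 0, 0, -0.02, -1], [0, 0, 0, 0, 0, -0.02, -1], [0, 0, 0, 0, 0, -0.02, -1], [0, 0, 0, 0, 0, -0.02, -1], [0, 0, 0, 0, 0, -0.01, -1]]}}

```text
clock: 6.23
tcp_pos: [0.6007, -0.195, 0.2381]
orientation: [3.129, 0.265, 0.004]
contact_force: [0.7, -0.0, -1.1]
grip_width: 0.0394
gripper_force: 40.7
```

Request:
{"api": "apply_moves", "payload": {"moves": [[0, 0, 0, 0, 0, 0, -1], [0, 0, 0, 0, 0, 0, -1], [0, 0, 0, 0, 0, 0, -1], [0, 0, 0, 0, 0, 0, -1], [0, 0, 0, 0, 0, 0, -1], [0, 0, 0, 0, 0, 0, -1], [0, 0, 0, 0, 0, 0, -1], [0, 0, 0, 0, 0, 0, -1]]}}

```text
clock: 6.9
tcp_pos: [0.5999, -0.1949, 0.235]
orientation: [-3.13, -0.265, 0.001]
contact_force: [-0.4, 0.4, -2.2]
grip_width: 0.039
gripper_force: 40.8
```

```bash
python3 -c "
from a import *
go([*CH,.236],9.7)"
```

```text
t 6.9 tcp [ 0.5999 -0.1949  0.235 ] yaw 9.7 F [-0.4  0.4 -2.2] w 0.039 gf 40.75293838977814
turn/6 [-0.002  0.004 -0.001] shift in target frame [ 0.0148 -0.3144 -0.001 ] j [ 0.35  0.41 -0.18  1.65  0.08  1.09 -1.25]
```

Request:
{"api": "apply_moves", "payload": {"moves": [[0, 0, 0, 0.001, -0.012, 0, -1], [0, 0, 0, 0.001, -0.022, 0, -1], [0, 0, 0, 0.001, -0.025, 0, -1], [0, 0, 0, 0.001, -0.025, 0, -1], [0, 0, 0, 0.001, -0.025, 0, -1], [0, 0, 0, 0.001, -0.025, 0, -1], [0, 0, 0, 0.001, -0.025, 0, -1], [0, 0, 0, 0.001, -0.025, 0, -1]]}}

```text
clock: 7.57
tcp_pos: [0.5763, -0.0099, 0.2355]
orientation: [-3.13, -0.267, -0.0]
contact_force: [1.1, -0.2, -1.5]
grip_width: 0.0391
gripper_force: 40.8
```

Request:
{"api": "apply_moves", "payload": {"moves": [[0, 0, 0, 0.001, -0.025, 0, -1], [0, 0, 0, 0.001, -0.025, 0, -1], [0, 0, 0, 0.001, -0.025, 0, -1], [0, 0, 0, 0.001, -0.025, 0, -1], [0, 0, 0, 0.001, -0.02, 0, -1], [0, 0, 0, 0.001, -0.01, 0, -1], [0, 0, 0, 0.001, 0, 0, -1], [0, 0, 0, 0, 0, 0, -1]]}}

```text
clock: 8.23
tcp_pos: [0.562, 0.117, 0.2353]
orientation: [3.13, 0.267, 0.0]
contact_force: [0.3, -0.5, -2.4]
grip_width: 0.039
gripper_force: 40.8
```

Request:
{"api": "apply_moves", "payload": {"moves": [[0, 0, 0, 0, 0, 0, -1], [0, 0, 0, 0, 0, 0, -1], [0, 0, 0, 0, 0, 0, -1], [0, 0, 0, 0, 0, 0, -1], [0, 0, 0, 0, 0, 0, -1], [0, 0, 0, 0, 0, 0, -1], [0, 0, 0, 0, 0, 0, -1], [0, 0, 0, 0, 0, 0, -1]]}}

```text
clock: 8.9
tcp_pos: [0.5619, 0.1171, 0.2353]
orientation: [-3.13, -0.265, 0.0]
contact_force: [-0.0, 0.2, -2.4]
grip_width: 0.0389
gripper_force: 40.8
```

```bash
python3 - <<'E'
from a import *
go([*CH,.236],9.7)
p=telemetry.get_obs()["tcp_pos"];f=p[2]-.101+.010;print("foot",f)
rings=[(circ(*p[:2],f,.005),(0,0,255)),(circ(*p[:2],f+.005,.008),(0,255,255)),(circ(*p[:2],f+.085,.02),(0,255,0)),(circ(*CH,.104,.036),(255,0,0))]
crops([("side",310,165),("side",310,190)],"pics/c1.png",rings,s=5,w=40,h=55)
E
```

```text
t 8.9 tcp [0.5619 0.1171 0.2353] yaw 9.69 F [-0.   0.2 -2.4] w 0.0389 gf 40.788352489471436
turn/6 [-0.     0.    -0.001] shift in target frame [-0.0003 -0.0005 -0.0007] j [-0.06  0.33 -0.31  1.78  0.11  1.05 -1.82]
foot 0.1442825543753869
```

View pics/c1.png

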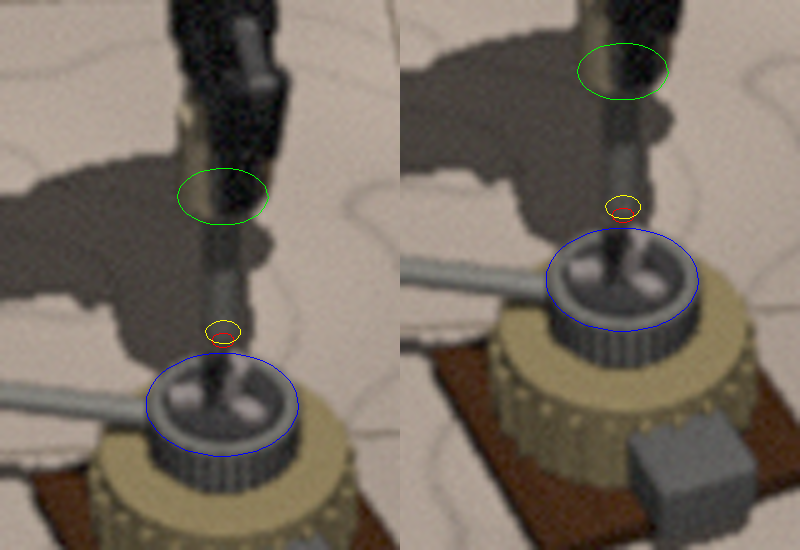

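The shank hangs over the open jaws: its axis (column 221 of the crop) is over the sleeve ring's centre (column 223). Lowering now, watching the force.

Request:
{"api": "apply_moves", "payload": {"moves": [[0, 0, 0, 0, 0, 0.01, -1], [0, 0, 0, 0, 0, 0.015, -1], [0, 0, 0, 0, 0, 0.01, -1], [0, 0, 0, 0, 0, 0.008, -1], [0, 0, 0, 0, 0, 0.006, -1], [0, 0, 0, 0, 0, 0.004, -1], [0, 0, 0, 0, 0, 0, -1], [0, 0, 0, 0, 0, 0, -1]]}}

```text
clock: 9.67
tcp_pos: [0.562, 0.1172, 0.1824]
orientation: [-3.13, -0.266, -0.0]
contact_force: [0.5, 0.4, -1.2]
grip_width: 0.0392
gripper_force: 40.8
```

Request:
{"api": "apply_moves", "payload": {"moves": [[0, 0, 0, 0, 0, 0.002, -1], [0, 0, 0, 0, 0, 0.002, -1], [0, 0, 0, 0, 0, 0.002, -1], [0, 0, 0, 0, 0, 0.002, -1], [0, 0, 0, 0, 0, 0.002, -1], [0, 0, 0, 0, 0, 0, -1], [0, 0, 0, 0, 0, 0, -1], [0, 0, 0, 0, 0, 0, -1]]}}

```text
clock: 10.33
tcp_pos: [0.5622, 0.1175, 0.1724]
orientation: [-3.13, -0.266, -0.001]
contact_force: [1.5, 1.2, -1.2]
grip_width: 0.039
gripper_force: 40.8
```

Request:
{"api": "apply_moves", "payload": {"moves": [[0, 0, 0, 0.0006, -0.0005, 0, -1], [0, 0, 0, 0, 0, 0.003, -1], [0, 0, 0, 0, 0, 0.003, -1], [0, 0, 0, 0, 0, 0.003, -1], [0, 0, 0, 0, 0, 0.003, -1], [0, 0, 0, 0, 0, 0, -1], [0, 0, 0, 0, 0, 0, -1], [0, 0, 0, 0, 0, 0, -1]]}}

```text
clock: 11.0
tcp_pos: [0.5623, 0.1179, 0.16]
orientation: [-3.13, -0.266, 0.0]
contact_force: [1.5, 2.6, -3.6]
grip_width: 0.039
gripper_force: 40.7
```

Request:
{"api": "apply_moves", "payload": {"moves": [[0, 0, 0, 0.0005, -0.0007, 0, -1], [0, 0, 0, 0, 0, 0.003, -1], [0, 0, 0, 0, 0, 0.003, -1], [0, 0, 0, 0, 0, 0.003, -1], [0, 0, 0, 0, 0, 0.003, -1], [0, 0, 0, 0, 0, 0, -1], [0, 0, 0, 0, 0, 0, -1], [0, 0, 0, 0, 0, 0, -1]]}}

```text
clock: 11.67
tcp_pos: [0.5627, 0.1183, 0.1482]
orientation: [3.13, 0.265, -0.001]
contact_force: [-0.2, 0.9, -2.7]
grip_width: 0.0392
gripper_force: 40.9
```

Request:
{"api": "apply_moves", "payload": {"moves": [[0, 0, 0, 0, 0, 0.002, -1], [0, 0, 0, 0, 0, 0.002, -1], [0, 0, 0, 0, 0, 0.002, -1], [0, 0, 0, 0, 0, 0.002, -1], [0, 0, 0, 0, 0, 0.001, -1], [0, 0, 0, 0, 0, 0, -1], [0, 0, 0, 0, 0, 0, -1], [0, 0, 0, 0, 0, 0, -1]]}}

```text
clock: 12.33
tcp_pos: [0.5629, 0.1185, 0.1394]
orientation: [-3.13, -0.266, -0.0]
contact_force: [1.4, -0.4, -2.5]
grip_width: 0.0393
gripper_force: 40.9
```

Request:
{"api": "apply_moves", "payload": {"moves": [[0, 0, 0, 0, 0, 0.001, -1], [0, 0, 0, 0, 0, 0.001, -1], [0, 0, 0, 0, 0, 0.001, -1], [0, 0, 0, 0, 0, 0.0005, -1], [0, 0, 0, 0, 0, 0, -1], [0, 0, 0, 0, 0, 0, -1], [0, 0, 0, 0, 0, 0, -1], [0, 0, 0, 0, 0, 0, -1]]}}

```text
clock: 13.0
tcp_pos: [0.5631, 0.1186, 0.1362]
orientation: [-3.13, -0.265, -0.001]
contact_force: [-0.0, -0.7, 5.3]
grip_width: 0.0391
gripper_force: 41.4
```

Request:
{"api": "apply_moves", "payload": {"moves": [[0, 0, 0, 0, 0, 0.0005, -1], [0, 0, 0, 0, 0, 0.0005, -1], [0, 0, 0, 0, 0, 0, -1], [0, 0, 0, 0, 0, 0, -1], [0, 0, 0, 0, 0, 0, -1], [0, 0, 0, 0, 0, 0, -1], [0, 0, 0, 0, 0, 0, -1], [0, 0, 0, 0, 0, 0, -1]]}}

```text
clock: 13.67
tcp_pos: [0.5634, 0.1187, 0.1361]
orientation: [-3.13, -0.265, -0.002]
contact_force: [-3.2, -1.5, 11.3]
grip_width: 0.0394
gripper_force: 42.2
```

Contact at TCP z 0.136, exactly where fully home should be. Release and rise.

Request:
{"api": "apply_moves", "payload": {"moves": [[0, 0, 0, 0, 0, 0, 1], [0, 0, 0, 0, 0, 0, 1], [0, 0, 0, 0, 0, 0, 1], [0, 0, 0, 0, 0, 0, 1], [0, 0, 0, 0, 0, 0, 1], [0, 0, 0, 0, 0, 0, 1], [0, 0, 0, 0, 0, 0, 1], [0, 0, 0, 0, 0, 0, 1]]}}

```text
clock: 14.33
tcp_pos: [0.5628, 0.1185, 0.1347]
orientation: [3.13, 0.266, -0.0]
contact_force: [-0.0, -0.4, 0.8]
grip_width: 0.0853
gripper_force: 0.0
```

Request:
{"api": "apply_moves", "payload": {"moves": [[0, 0, 0, 0, 0, -0.01, 1], [0, 0, 0, 0, 0, -0.015, 1], [0, 0, 0, 0, 0, -0.015, 1], [0, 0, 0, 0, 0, -0.015, 1], [0, 0, 0, 0, 0, -0.015, 1], [0, 0, 0, 0, 0, -0.01, 1], [0, 0, 0, 0, 0, 0, 1], [0, 0, 0, 0, 0, 0, 1]]}}

```text
clock: 15.0
tcp_pos: [0.563, 0.1185, 0.2153]
orientation: [-3.13, -0.265, -0.002]
contact_force: [-0.1, 0.4, 0.2]
grip_width: 0.0857
gripper_force: 0.0
```

```bash
python3 - <<'E'
from a import *
c=np.array([.5628,.1184])
e=unproj("top",[240,286.5],.09)[:2]; e2=unproj("side",[265,188],.09)[:2]
for q in(e,e2): print(q,np.linalg.norm(q-c),np.degrees(np.arctan2(*(q-c)[::-1])))
a=np.radians(167);g=c+.1*np.array([np.cos(a),np.sin(a)]);print("grip",g)
go([*g,.215],-13)
rings=[(circ(*c,.180,.02),(0,0,255)),(circ(*c,.104,.036),(255,0,0)),(np.r_[[[*c,.09]],[[*(c+.129*np.array([np.cos(a),np.sin(a)])),.09]]],(0,255,0)),(circ(*g,.09,.007),(0,255,0))]
crops([("top",255,255),("side",300,175)],"pics/c2.png",rings,s=5,w=40,h=55)
E
```

```text
[0.44357459 0.14575349] 0.12232298719484495 167.07843603227622
[0.44590081 0.149813  ] 0.12104626275753194 164.95887285287722
grip [0.46536299 0.14089511]
t 15.0 tcp [0.563  0.1185 0.2153] yaw 9.69 F [-0.1  0.4  0.2] w 0.0857 gf 0.0
turn/6 [-2.000e-03 -1.100e-02  3.782e+00] shift in target frame [-0.1002  0.0002  0.0003] j [-0.07  0.35 -0.31  1.8   0.12  1.01 -1.83]
```

View pics/c2.png

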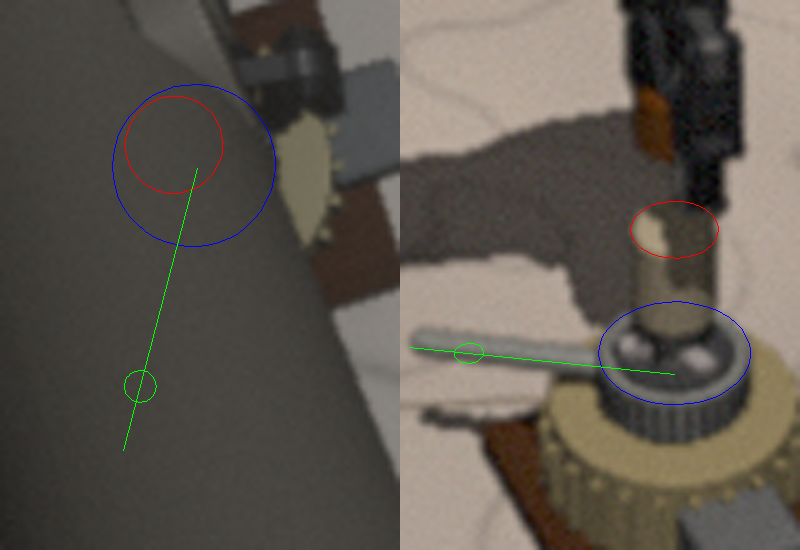

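The bob stands upright in the chuck, within its predicted ring (side crop (675,230)). In the side view the bar lies about 1.5 px above my line, so I'll use an angle of about 166°. Moving over the bar.

Request:
{"api": "apply_moves", "payload": {"moves": [[0, 0, 0.98, 0, 0, 0, 1], [0, 0, 0.98, 0, 0, 0, 1], [0, 0, 0.98, 0, 0, 0, 1], [0, 0, 0.98, 0, 0, 0, 1], [0, 0, 0, -0.02, 0, 0, 1], [0, 0, 0, -0.03, 0, 0, 1], [0, 0, 0, -0.03, 0, 0, 1], [0, 0, 0, -0.02, 0, 0, 1]]}}

```text
clock: 15.77
tcp_pos: [0.4625, 0.1427, 0.2134]
orientation: [3.118, -0.376, -0.005]
contact_force: [-0.8, 1.1, 0.4]
grip_width: 0.0852
gripper_force: 0.0
```

Request:
{"api": "apply_moves", "payload": {"moves": [[0, 0, 0, 0, 0, 0, 1], [0, 0, 0, 0, 0, 0, 1], [0, 0, 0, 0, 0, 0.02, 1], [0, 0, 0, 0, 0, 0.02, 1], [0, 0, 0, 0, 0, 0.02, 1], [0, 0, 0, 0, 0, 0, 1], [0, 0, 0, 0, 0, 0, 1], [0, 0, 0, 0, 0, 0, 1]]}}

```text
clock: 16.43
tcp_pos: [0.4667, 0.1424, 0.1554]
orientation: [-3.118, 0.379, -0.001]
contact_force: [0.4, -0.5, -0.8]
grip_width: 0.0853
gripper_force: 0.0
```

```bash
python3 - <<'E'
from a import *
c=np.array([.5628,.1184]);a=np.radians(166);g=c+.1*np.array([np.cos(a),np.sin(a)])
go([*g,.072],-14)
E
```

```text
t 16.43 tcp [0.4667 0.1424 0.1554] yaw -13.86 F [ 0.4 -0.5 -0.8] w 0.0853 gf 0.0
turn/6 [-0.004 -0.005  0.023] shift in target frame [-0.0009  0.      0.0834] j [-0.19  0.28 -0.27  2.05  0.1   0.82 -2.34]
```

Joint 7 would run out of range following the bar, so I'll take the equivalent grasp a half turn back.

Request:
{"api": "apply_moves", "payload": {"moves": [[0, 0, -1, 0, 0, 0, 1], [0, 0, -1, 0, 0, 0, 1], [0, 0, -1, 0, 0, 0, 1], [0, 0, -1, 0, 0, 0, 1], [0, 0, -1, 0, 0, 0, 1], [0, 0, -1, 0, 0, 0, 1], [0, 0, -1, 0, 0, 0, 1], [0, 0, -1, 0, 0, 0, 1]]}}

```text
clock: 17.1
tcp_pos: [0.467, 0.1426, 0.1563]
orientation: [3.001, 0.93, 0.004]
contact_force: [-1.0, -0.3, -0.3]
grip_width: 0.0855
gripper_force: 0.0
```

Request:
{"api": "apply_moves", "payload": {"moves": [[0, 0, -1, 0, 0, 0, 1], [0, 0, -1, 0, 0, 0, 1], [0, 0, -1, 0, 0, 0, 1], [0, 0, -1, 0, 0, 0, 1], [0, 0, -1, 0, 0, 0, 1], [0, 0, -1, 0, 0, 0, 1], [0, 0, -1, 0, 0, 0, 1], [0, 0, -1, 0, 0, 0, 1]]}}

```text
clock: 17.77
tcp_pos: [0.467, 0.1425, 0.1563]
orientation: [2.362, 2.069, 0.004]
contact_force: [0.7, -0.4, 0.4]
grip_width: 0.0856
gripper_force: 0.0
```

Request:
{"api": "apply_moves", "payload": {"moves": [[0, 0, -1, 0, 0, 0, 1], [0, 0, -1, 0, 0, 0, 1], [0, 0, -1, 0, 0, 0, 1], [0, 0, -1, 0, 0, 0, 1], [0, 0, -1, 0, 0, 0, 1], [0, 0, -1, 0, 0, 0, 1], [0, 0, -1, 0, 0, 0, 1], [0, 0, -1, 0, 0, 0, 1]]}}

```text
clock: 18.43
tcp_pos: [0.467, 0.1424, 0.1562]
orientation: [1.316, 2.85, 0.002]
contact_force: [0.2, -0.6, 0.6]
grip_width: 0.0854
gripper_force: 0.0
```

Request:
{"api": "apply_moves", "payload": {"moves": [[0, 0, -1, 0, 0, 0, 1], [0, 0, -1, 0, 0, 0, 1], [0, 0, -1, 0, 0, 0, 1], [0, 0, -1, 0, 0, 0, 1], [0, 0, -1, 0, 0, 0, 1], [0, 0, -1, 0, 0, 0, 1], [0, 0, 0, 0, 0, 0, 1], [0, 0, 0, 0, 0, 0, 1]]}}

```text
clock: 19.1
tcp_pos: [0.4666, 0.1423, 0.1557]
orientation: [0.384, 3.116, 0.001]
contact_force: [0.8, -0.5, 0.2]
grip_width: 0.0855
gripper_force: 0.0
```

```bash
python3 - <<'E'
from a import *
c=np.array([.5628,.1184]);a=np.radians(166);g=c+.1*np.array([np.cos(a),np.sin(a)])
go([*g,.072],166)
E
```

```text
t 19.1 tcp [0.4666 0.1423 0.1557] yaw 165.95 F [ 0.8 -0.5  0.2] w 0.0855 gf 0.0
turn/6 [ 0.005  0.015 -0.009] shift in target frame [0.0009 0.0001 0.0837] j [ 0.32  0.4  -0.9   2.02  0.4   0.9   0.53]
```

Request:
{"api": "apply_moves", "payload": {"moves": [[0, 0, 0, 0, 0, 0.015, 1], [0, 0, 0, 0, 0, 0.02, 1], [0, 0, 0, 0, 0, 0.02, 1], [0, 0, 0, 0, 0, 0.015, 1], [0, 0, 0, 0, 0, 0.01, 1], [0, 0, 0, 0, 0, 0.0035, 1], [0, 0, 0, 0, 0, 0, 1], [0, 0, 0, 0, 0, 0, 1]]}}

```text
clock: 19.77
tcp_pos: [0.4662, 0.1427, 0.072]
orientation: [0.379, 3.118, 0.001]
contact_force: [-0.4, 0.5, 0.4]
grip_width: 0.0851
gripper_force: 0.0
```

Request:
{"api": "apply_moves", "payload": {"moves": [[0, 0, 0, 0, 0, 0, -1], [0, 0, 0, 0, 0, 0, -1], [0, 0, 0, 0, 0, 0, -1], [0, 0, 0, 0, 0, 0, -1], [0, 0, 0, 0, 0, 0, -1], [0, 0, 0, 0, 0, 0, -1], [0, 0, 0, 0, 0, 0, -1], [0, 0, 0, 0, 0, 0, -1]], "grip_force": 25}}

```text
clock: 20.43
tcp_pos: [0.4658, 0.1427, 0.0715]
orientation: [0.378, 3.118, 0.0]
contact_force: [0.2, 0.9, 4.0]
grip_width: 0.013
gripper_force: 24.7
```

Request:
{"api": "apply_moves", "payload": {"moves": [[0, 0, 0, 0, 0, 0, -1], [0, 0, 0, 0, 0, 0, -1], [0, 0, 0, 0, 0, 0, -1], [0, 0, 0, 0, 0, 0, -1], [0, 0, 0, 0, 0, 0, -1], [0, 0, 0, 0, 0, 0, -1], [0, 0, 0, 0, 0, 0, -1], [0, 0, 0, 0, 0, 0, -1]]}}

```text
clock: 21.1
tcp_pos: [0.4658, 0.1426, 0.0715]
orientation: [0.378, 3.118, 0.0]
contact_force: [-1.3, -0.3, 5.4]
grip_width: 0.0131
gripper_force: 24.8
```

```bash
python3 - <<'E'
from a import *
c=np.array([.5628,.1184]);a=np.radians(166);g=c+.1*np.array([np.cos(a),np.sin(a)])
go([*g,.072],166)
E
```

```text
t 21.1 tcp [0.4658 0.1426 0.0715] yaw 166.19 F [-1.3 -0.3  5.4] w 0.0131 gf 24.83400732278824
turn/6 [0.003 0.003 0.031] shift in target frame [ 0.     -0.     -0.0005] j [ 0.22  0.53 -0.8   2.09  0.55  0.75  0.4 ]
```

Request:
{"api": "apply_moves", "payload": {"moves": [[0, 0, 0.5, -0.00014, 0.0052, 0, -1], [0, 0, 0.5, -0.00014, 0.0052, 0, -1], [0, 0, 0.5, -0.00014, 0.0052, 0, -1], [0, 0, 0.5, -0.00014, 0.0052, 0, -1], [0, 0, 0.5, -0.00014, 0.0052, 0, -1], [0, 0, 0.5, -0.00014, 0.0052, 0, -1], [0, 0, 0.5, -0.00014, 0.0052, 0, -1], [0, 0, 0.5, -0.00014, 0.0052, 0, -1]]}}

```text
clock: 21.77
tcp_pos: [0.4833, 0.1792, 0.0715]
orientation: [-1.021, -2.971, 0.003]
contact_force: [-3.3, -1.2, 9.0]
grip_width: 0.0125
gripper_force: 25.5
```

```bash
cat >> a.py <<'E'
def bar():
    c=np.array([.5628,.1184]);p=telemetry.get_obs()["tcp_pos"][:2]-c
    a=np.degrees(np.arctan2(p[1],p[0]));print("rad",np.linalg.norm(p),"ang",a,"M",telemetry.get_obs()["moment"].round(2))
    t=np.radians(a);g=c+.1*np.array([np.cos(t),np.sin(t)]);go([*g,.0715],a)
E
python3 -c "
from a import *
bar()"
```

```text
rad 0.10012857290220956 ang 142.58391771808436 M [-0.52  0.58  0.12]
t 21.77 tcp [0.4833 0.1792 0.0715] yaw 142.06 F [-3.3 -1.2  9. ] w 0.0125 gf 25.512363016605377
turn/6 [-0.017  0.003 -0.087] shift in target frame [-0.0001 -0.     -0.    ] j [ 0.07  0.53 -0.69  2.03  0.49  0.75 -0.01]
```

Request:
{"api": "apply_moves", "payload": {"moves": [[0, 0, 0.5, -0.00014, 0.0052, 0, -1], [0, 0, 0.5, -0.00014, 0.0052, 0, -1], [0, 0, 0.5, -0.00014, 0.0052, 0, -1], [0, 0, 0.5, -0.00014, 0.0052, 0, -1], [0, 0, 0.5, -0.00014, 0.0052, 0, -1], [0, 0, 0.5, -0.00014, 0.0052, 0, -1], [0, 0, 0.5, -0.00014, 0.0052, 0, -1], [0, 0, 0.5, -0.00014, 0.0052, 0, -1]]}}

```text
clock: 22.43
tcp_pos: [0.5148, 0.2063, 0.0715]
orientation: [-1.616, -2.694, 0.002]
contact_force: [-3.4, -0.4, 7.8]
grip_width: 0.0132
gripper_force: 25.4
```

```bash
python3 -c "
from a import *
bar()"
```

```text
rad 0.10013284411252406 ang 118.64660367789156 M [-0.16  0.69  0.21]
t 22.43 tcp [0.5148 0.2063 0.0715] yaw 118.08 F [-3.4 -0.4  7.8] w 0.0132 gf 25.393643081188202
turn/6 [-0.012  0.003 -0.094] shift in target frame [-0.0001 -0.     -0.    ] j [-0.05  0.55 -0.58  1.94  0.43  0.77 -0.38]
```

Request:
{"api": "apply_moves", "payload": {"moves": [[0, 0, 0.333, -6e-05, 0.0035, 0, -1], [0, 0, 0.333, -6e-05, 0.0035, 0, -1], [0, 0, 0.333, -6e-05, 0.0035, 0, -1], [0, 0, 0.333, -6e-05, 0.0035, 0, -1], [0, 0, 0.333, -6e-05, 0.0035, 0, -1], [0, 0, 0.333, -6e-05, 0.0035, 0, -1], [0, 0, 0, 0, 0, 0, -1], [0, 0, 0, 0, 0, 0, -1]]}}

```text
clock: 23.1
tcp_pos: [0.5344, 0.2144, 0.0715]
orientation: [-1.886, -2.512, 0.001]
contact_force: [-2.8, -0.1, 6.6]
grip_width: 0.013
gripper_force: 25.0
```

```bash
python3 -c "
from a import *
bar()"
```

```text
rad 0.10014662145108227 ang 106.47453760931606 M [0.03 0.47 0.08]
t 23.1 tcp [0.5344 0.2144 0.0715] yaw 106.22 F [-2.8 -0.1  6.6] w 0.013 gf 25.026512145996094
turn/6 [-0.004  0.001 -0.043] shift in target frame [-0.0001 -0.      0.    ] j [-0.09  0.57 -0.52  1.89  0.39  0.78 -0.54]
```

Now 1° per row, until it stops.

Request:
{"api": "apply_moves", "payload": {"moves": [[0, 0, 0.167, 0, 0.00175, 0, -1], [0, 0, 0.167, 0, 0.00175, 0, -1], [0, 0, 0.167, 0, 0.00175, 0, -1], [0, 0, 0.167, 0, 0.00175, 0, -1], [0, 0, 0, 0, 0, 0, -1], [0, 0, 0, 0, 0, 0, -1], [0, 0, 0, 0, 0, 0, -1], [0, 0, 0, 0, 0, 0, -1]]}}

```text
clock: 23.77
tcp_pos: [0.5378, 0.2152, 0.0713]
orientation: [-1.969, -2.445, 0.01]
contact_force: [-11.7, -4.1, 15.8]
grip_width: 0.0129
gripper_force: 29.2
```

Request:
{"api": "apply_moves", "payload": {"moves": [[0, 0, 0.167, 0, 0.00175, 0, -1], [0, 0, 0.167, 0, 0.00175, 0, -1], [0, 0, 0, 0, 0, 0, -1], [0, 0, 0, 0, 0, 0, -1], [0, 0, 0, 0, 0, 0, -1], [0, 0, 0, 0, 0, 0, -1], [0, 0, 0, 0, 0, 0, -1], [0, 0, 0, 0, 0, 0, -1]]}}

```text
clock: 24.43
tcp_pos: [0.538, 0.2149, 0.0711]
orientation: [-2.009, -2.409, 0.02]
contact_force: [-21.3, -6.2, 26.5]
grip_width: 0.0129
gripper_force: 38.3
```

```bash
python3 -c "
from a import *
bar()"
```

```text
rad 0.09965444558404658 ang 104.43709656307516 M [-1.36  4.69  0.6 ]
t 24.43 tcp [0.538  0.2149 0.0711] yaw 100.36 F [-21.3  -6.2  26.5] w 0.0129 gf 38.342551589012146
turn/6 [-0.124  0.043 -0.68 ] shift in target frame [ 0.0003 -0.     -0.0004] j [-0.11  0.58 -0.5   1.88  0.37  0.8  -0.63]
```

```bash
python3 - <<'E'
from a import *
P=[unproj("top",[u/7+198.5,(v-588)/7+207.5],.112)[:2] for u,v in((382,818),(325,731),(432,727))]
c=np.mean(P,0);print(c)
th=[np.degrees(np.arctan2(*(p-c)[::-1])) for p in P];print(th,[np.linalg.norm(p-c) for p in P])
open0=np.mean([th[0]%360,(th[1]+120)%360,(th[2]-120)%360]);print("open dir",open0,"sleeve at 104.4:",np.radians(open0-104.4))
f=grab_frame("side");cv2.imwrite("pics/s3.png",cv2.resize(f[120:260,240:400],None,fx=5,fy=4.2*5/4.2,interpolation=cv2.INTER_CUBIC)[:600])
E
```

```text
[0.56320228 0.11851721]
[np.float64(-176.0609120274292), np.float64(64.26465422305242), np.float64(-57.50946348355104)] [np.float64(0.018676357115136235), np.float64(0.019297143934695667), np.float64(0.019087654076731273)]
open dir 183.56475957069074 sleeve at 104.4: 1.381685706058246
```

View pics/s3.png

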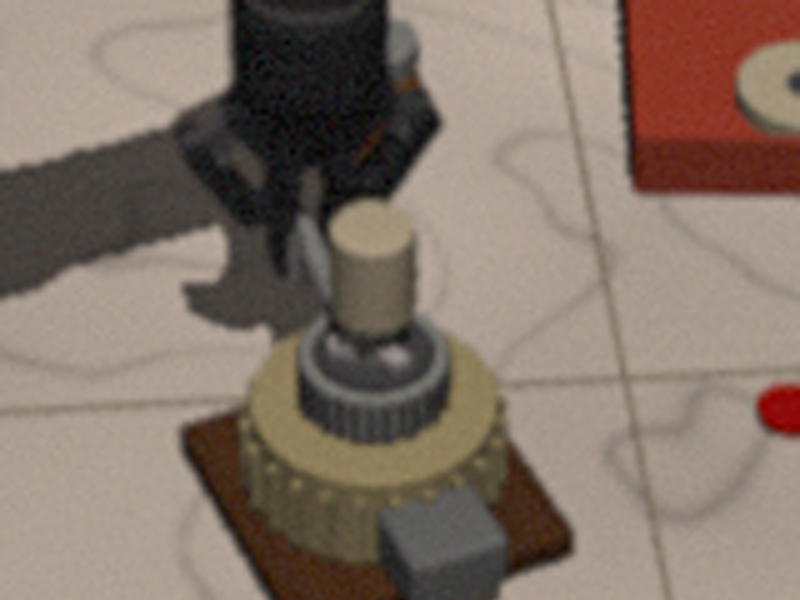

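The bob stands upright and the jaws are on the shank. The bar stalls at about 104°, which puts the sleeve at about 1.38 rad. I'll do one firmer push to confirm it's the hard stop.

Request:
{"api": "apply_moves", "payload": {"moves": [[0, 0, -0.5, 0, 0.0015, 0, -1], [0, 0, 0, 0, 0.0015, 0, -1], [0, 0, 0, 0, 0.0015, 0, -1], [0, 0, 0, 0, 0, 0, -1], [0, 0, 0, 0, 0, 0, -1], [0, 0, 0, 0, 0, 0, -1], [0, 0, 0, 0, 0, 0, -1], [0, 0, 0, 0, 0, 0, -1]]}}

```text
clock: 25.15
tcp_pos: [0.5379, 0.2151, 0.0709]
orientation: [-1.943, -2.457, 0.032]
contact_force: [-34.4, -10.0, 37.8]
grip_width: 0.0126
gripper_force: 29.8
```

```bash
python3 -c "
from a import *
bar()"
```

```text
rad 0.09987981435750364 ang 104.42806493953897 M [-2.1   7.52  0.18]
t 25.15 tcp [0.5379 0.2151 0.0709] yaw 103.34 F [-34.4 -10.   37.8] w 0.0126 gf 29.84871044754982
turn/6 [-0.206  0.055 -0.182] shift in target frame [ 0.0001 -0.     -0.0006] j [-0.1   0.58 -0.51  1.87  0.38  0.81 -0.58]
```

No movement under 36 N, so it's at the hard stop. Relax, open, retreat.

Request:
{"api": "apply_moves", "payload": {"moves": [[0, 0, 0, 0, -0.002, 0, -1], [0, 0, 0, 0, -0.002, 0, -1], [0, 0, 0, 0, -0.002, 0, -1], [0, 0, 0, 0, -0.002, 0, -1], [0, 0, 0, 0, 0, 0, -1], [0, 0, 0, 0, 0, 0, -1], [0, 0, 0, 0, 0, 0, -1], [0, 0, 0, 0, 0, 0, -1]]}}

```text
clock: 25.82
tcp_pos: [0.5377, 0.2152, 0.0712]
orientation: [-1.948, -2.461, 0.01]
contact_force: [-11.9, -2.6, 14.6]
grip_width: 0.0132
gripper_force: 27.0
```

Request:
{"api": "apply_moves", "payload": {"moves": [[0, 0, 0, 0, 0, 0, 1], [0, 0, 0, 0, 0, 0, 1], [0, 0, 0, 0, 0, 0, 1], [0, 0, 0, 0, 0, 0, 1], [0, 0, 0, 0, 0, 0, 1], [0, 0, 0, 0, 0, 0, 1], [0, 0, 0, 0, 0, 0, 1], [0, 0, 0, 0, 0, 0, 1]]}}

```text
clock: 26.48
tcp_pos: [0.5416, 0.2157, 0.0713]
orientation: [1.952, 2.462, 0.0]
contact_force: [-0.0, -0.5, 0.8]
grip_width: 0.0853
gripper_force: 0.0
```

```bash
python3 -c "
from a import *
bar()"
```

```text
rad 0.09960895375513346 ang 102.30074895362091 M [-0.02  0.01 -0.03]
t 26.48 tcp [0.5416 0.2157 0.0713] yaw 103.17 F [-0.  -0.5  0.8] w 0.0853 gf 0.0
turn/6 [ 0.    -0.     0.145] shift in target frame [ 0.0004 -0.     -0.0002] j [-0.1   0.58 -0.51  1.88  0.38  0.78 -0.58]
```

Free and clear of force. Rise 130 mm, then move outward to see.

Request:
{"api": "apply_moves", "payload": {"moves": [[0, 0, 0, 0, 0, -0.01, 1], [0, 0, 0, 0, 0, -0.02, 1], [0, 0, 0, 0, 0, -0.025, 1], [0, 0, 0, 0, 0, -0.025, 1], [0, 0, 0, 0, 0, -0.025, 1], [0, 0, 0, 0, 0, -0.02, 1], [0, 0, 0, 0, 0, -0.01, 1], [0, 0, 0, 0, 0, 0, 1]]}}

```text
clock: 27.15
tcp_pos: [0.5428, 0.2166, 0.2093]
orientation: [1.95, 2.46, 0.007]
contact_force: [0.7, 0.3, -0.2]
grip_width: 0.0855
gripper_force: 0.0
```

Request:
{"api": "apply_moves", "payload": {"moves": [[0, 0, 0, 0.01, 0, 0, 1], [0, 0, 0, 0.02, 0, 0, 1], [0, 0, 0, 0.025, 0, 0, 1], [0, 0, 0, 0.025, 0, 0, 1], [0, 0, 0, 0.025, 0, 0, 1], [0, 0, 0, 0.015, 0, 0, 1], [0, 0, 0, 0, 0, 0, 1], [0, 0, 0, 0, 0, 0, 1]]}}

```text
clock: 27.82
tcp_pos: [0.5132, 0.3331, 0.205]
orientation: [-1.949, -2.463, 0.003]
contact_force: [-0.1, -0.2, -0.7]
grip_width: 0.0852
gripper_force: 0.0
```

```bash
python3 - <<'E'
from a import *
c=np.array([.5628,.1184]);a=np.radians(104.4);u=np.array([np.cos(a),np.sin(a)])
rings=[(circ(*c,.180,.02),(0,0,255)),(np.array([[*(c+.05*u),.09],[*(c+.129*u),.09]]),(0,255,0))]
crops([("top",250,225),("side",305,180)],"pics/c4.png",rings,s=5,w=40,h=55)
cv2.imwrite("pics/s4.png",grab_frame("side"));go([.5,.3,.2])
E
```

```text
t 27.97 tcp [0.5148 0.3308 0.2056] yaw 103.06 F [ 0.3 -0.3  0.2] w 0.0852 gf 0.0
turn/6 [-0.008  0.014 -0.   ] shift in target frame [-0.0266 -0.0213  0.0056] j [-0.23  0.46 -0.59  1.71  0.29  1.06 -0.69]
```

View pics/c4.png

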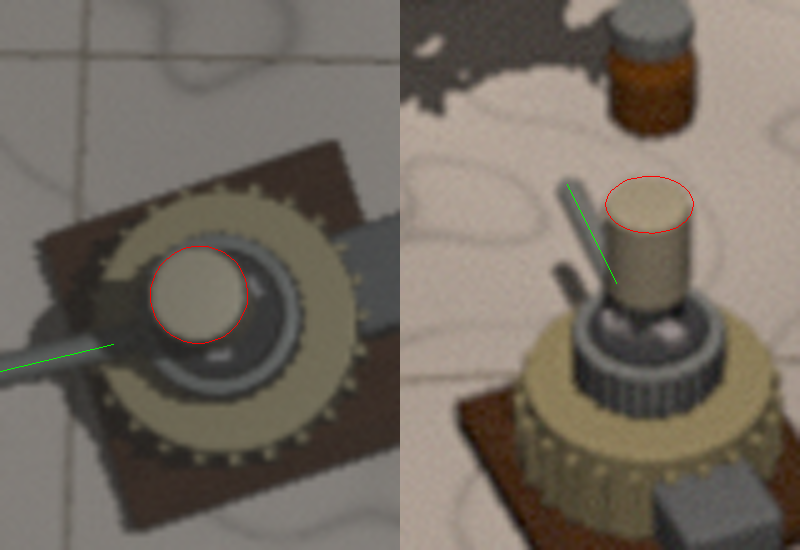

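View pics/s4.png

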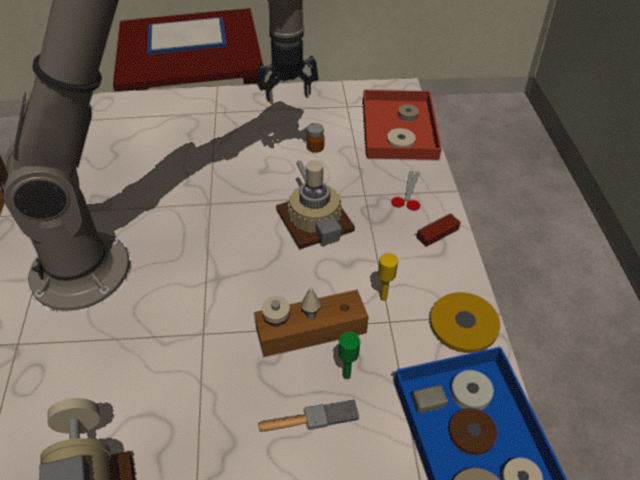

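The bob's top matches its ring for upright and fully home in both views (top crop (198,295), side crop (649,205)). The bar is at its stop near 104°. The wheel and cone bits, jar (315,137) and brush haven't moved. Handing in.

```bash
python3 -c "
from a import *
print(order.hand_in())"
```

```text
the job is handed in; nothing more can be done
None
```

The bob is fully home and upright in the chuck, the bar is turned clockwise to its hard stop, the wheel, cone, jar and brush weren't moved, and the job was handed in at about 28 s of the 61 s allowed.

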